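# File a drive case in a tight row

### The job

File the yellow drive case in the tray right beside the orange one, on the orange case's bookend side: nudge the neighbours and the bookend along to open a gap, slide the yellow case down until it stands fully on the tray floor, then push the bookend back until the row is pressed lightly against the sprung end plate and stays clamped with about 5 N (3 to 8 is right). Be gentle: do not squeeze the row hard, ram the bookend against its stop, force or drop the case, lift or tip the other cases out of the row, or disturb the other things on the bench.

Things in the scene. Friction and masses are not known exactly. Their poses are not given: they have to be found in the camera images.
- tray: Fixed grey filing tray, turned up to 0.25 rad. Origin at bench level; x across, y along the row. Slick floor (friction about 0.12), its top at z = 4 mm; side lips to z = 24 mm, inner faces at x = +-57.5 mm. At the start the row is parallel to its axes and ends at y = +90 mm. Sliding bookend at -y; at +y a sprung end plate whose place is NOT measured (see bookend).
- bookend: Slides along tray y only; about 10 N friction, stays where left. Plate 104 (x) x 8 (y) x 50 mm, 5 mm high foot to -y. Origin: mid-thickness, 4 mm above bench; row face at y = +4 mm. Starts at tray y -43 to -45 mm; hard stop -82. Oppo aluminium end plate, 1 to 11 mm (differs each time) clear of the row at first, gives way 8 mm in +y at 1.5 N/mm.
- bookend_tab (a point): Middle of the black tab on top of the bookend's plate, 36 (x) x 8 (y) x 32 mm tall, its foot 50 mm and its top 82 mm above the bookend's origin; this point is 66 mm above it. Axes as the bookend.
- case_orange: Hard drive case on edge: body 110 (x) x 32 (y) x 50 mm tall, on top in the middle a black grip block 36 (x) x 32 (y) x 32 mm tall (82 overall), a patch of its colour on top; square edges; 0.14-0.28 kg. Origin: centre of underside. Orange, stands in the tray's row; orange, green and grey take the three other places in any order.
- case_green: Hard drive case on edge: body 110 (x) x 32 (y) x 50 mm tall, on top in the middle a black grip block 36 (x) x 32 (y) x 32 mm tall (82 overall), a patch of its colour on top; square edges; 0.14-0.28 kg. Origin: centre of underside. Green, stands in the tray's row; orange, green and grey take the three other places in any order.
- case_grey: Hard drive case on edge: body 110 (x) x 32 (y) x 50 mm tall, on top in the middle a black grip block 36 (x) x 32 (y) x 32 mm tall (82 overall), a patch of its colour on top; square edges; 0.14-0.28 kg. Origin: centre of underside. Grey, stands in the tray's row; orange, green and grey take the three other places in any order.
- case_blue: Hard drive case on edge: body 110 (x) x 32 (y) x 50 mm tall, on top in the middle a black grip block 36 (x) x 32 (y) x 32 mm tall (82 overall), a patch of its colour on top; square edges; 0.14-0.28 kg. Origin: centre of underside. Blue, stands in the tray's row, always the last, next to the bookend.
- case_yellow: Hard drive case on edge: body 110 (x) x 32 (y) x 50 mm tall, on top in the middle a black grip block 36 (x) x 32 (y) x 32 mm tall (82 overall), a patch of its colour on top; square edges; 0.14-0.28 kg. Origin: centre of underside. Yellow; starts standing alone on the flat blue mat (3 mm thick) to the left of the tray, turned up to 0.5 rad, and is to be filed.
- flux_bottle: loose white flux bottle, 36 mm across, 100 mm tall; bystander. Origin: centre of its underside.
- solder_spool: loose aluminium solder spool standing on its end, 52 mm across, 40 mm tall; bystander. Origin: centre of its underside.
- screwdriver: loose screwdriver, 170 mm long, lying; bystander. Origin: near its middle, at bench level.
- parts_cup: loose white parts cup, 64 mm across, 40 mm tall; bystander. Origin: centre of its underside.
- cleaner_jar: loose amber jar with black cap, 54 mm across, 70 mm tall; bystander. Origin: centre of its underside.
- brush: loose brush, 160 mm long, lying; bystander. Origin: near its middle, at bench level.
Things that resemble listed ones, but are neither listed nor needed, are in the scene too. There is more than one size of the case_blue; the one meant has the size given above.

How it is judged:
By the outcome, as a careful person would: the job done as asked, in the order asked, and still so for the second after the job is handed in, with the robot touching nothing.
It also fails if it takes over 72 s, if anything falls off the work surface, if the arm or the gripper's body presses on something with over 40 N, if the wrist force passes 120 N, or if a joint passes its speed limit or range.

### The arm

A 6-joint arm with a two-finger parallel gripper is mounted at the origin on the work surface. World frame = base frame: x ahead of the robot, y to its left, z up, the work surface at z = 0. Lengths are in m, angles in degrees, forces in N, time in s.
With the tool pointing down it reaches from about 0.35 to 0.975 m from the base axis. Payload 4.9 kg.
Tool frame: the origin (TCP) lies at the very end of the fingers, on their centre line; the grasp point (between the pads) lies 19 mm behind it; z points along the fingers, y is the line along which they close (so a half turn about z gives the same grasp; the last joint's range is limited). The gripper opens to 85 mm and grips with 20 to 120 N. Pads are 22 mm wide; open, the fingers measure 114 mm over their backs; the gripper's body (76 mm by 85 mm) begins 54 mm behind the grasp point. The pads swing forward as they close: fully open they stand 13 mm farther back than shut.
Start: joints at [-76.261, 3.019, 92.412, -0, 84.569, -6.818], TCP at [0.219, -0.585, 0.231] pointing down, gripper open.
Joint ranges: [-172.51, 172.51], [-57.92, 126.97], [3.15, 148.05], [-58.71, 238.71], [5.1, 150.11], [-179.66, 179.66]. Speed limits (degrees/s): [147.25, 147.25, 180, 180, 180, 180].

### API

Orientations are given as [roll, pitch, yaw] about the fixed x, y, z axes, in that order (R = Rz(yaw) Ry(pitch) Rx(roll)).
In Python, from rig import arm gives the robot as it stands. The module is installed in compiled form; this text tells all that it offers.
- The arm moves only by the tool step_arm, never from a script. Its argument "rows" is a list of rows, each an object of numbers: "x", "y", "z": the shift along the world's x, y, z in m; "roll": the turn about the world's z in rad; "claw": the opening, from 0 (shut) to 1 (fully open). A call has 1 to 10 rows; each row is the pose to reach, as a shift and turn from the pose commanded when the call began; what a row does not reach only later rows make up. A row lasts 1/10 s, in which the tool goes at most 50 mm and 8.59 degrees, less where a joint would pass 70% of its speed; a pose out of reach is approached as far as the arm can. A call with a gripper value outside its range is refused whole. The fingers move at their own pace and stop on an object; "grip_force" is the grip in N (left out, the last holds). Time passes only in rows, so rows that repeat a pose let the fingers close. It gives the time, the measured TCP pose, the force, the opening and the grip force at its end, in the units of the state.
- arm.get_obs(): the state, without advancing time (a new reading comes with each control period).
- arm.grab_frame(name): name is "scene" or "top"; returns the picture (420x560x3 uint8, red, green, blue); there is no depth.
- arm.camera_params(name): a dict with "mtx" (3x3 intrinsics, pixels), "rvec" (rotation vector, rad) and "tvec" (3), from world to camera coordinates, as OpenCV has them. Camera axes: x right, y down, z forward; pixel columns grow to the right and rows downward; lengths in m; the calibration is good to about 2 mm. A picture is of the moment at which its call begins. camera_params takes no time and is no camera call.
- arm.sign_off(): hands the job in; it is judged then, once.
Trained networks look in the newest picture that a camera, given by its name, has taken for a name from the list of things; names that differ only in an ending like _2 or _b are one class to them, and where a whole thing is asked for, a point or a joint stands for the part that bears it (a point fixed in the world has none). Each returns a list of dicts, best first, with "p" (0 to 1); they miss things now and then, are a little off and sometimes report something else, mostly with a low value. They report only what shows in the picture. A call takes as long as a camera call. They do not tell look-alikes from the thing itself.
- arm.cut_out(camera, thing): "region" (420x560 bool, what is visible of it).
- arm.tip_of(camera, thing): "at" ([x, y, z] in m, in world coordinates, good to about 4 mm: a listed point, or the origin of a listed thing).
The state is a dict: "time_s": time; "joint_positions": joint angles; "joint_velocities": joint speeds; "joint_torque": joint torques, N m; "position": TCP position; "orientation": TCP orientation; "contact_force": force on the tool from outside, world axes, zero at the start; "torque": the same for the moment, N m; "grip_width": opening from 0.0 (shut) to 1.0 (fully open); "gripper_force": force on a finger pad.
Only numpy, scipy, OpenCV 4.12 (cv2) and the standard library are available. Lean on these libraries where they do the work, as an engineer would, in place of code of your own. Each camera call takes 0.05 s, during which the arm holds its last target. There are 200 camera calls.

## Working session

There is one attempt and no reset: what is moved stays moved. The work goes in short steps, Python scripts to look and compute and a tool call to move; the robot and the scene stay as the last step left them, time stands still between calls to the robot, and variables do not carry over. Pictures are saved under pics/ and viewed, at most 10 in all, crops included, and the job is handed in when it is done.

Besides the shell and the picture viewer there is one more tool, called after "Call:" as name(argument=value, ...) on one line, values as JSON. step_arm: Moves the arm, as the interface text tells. Its arguments: {"type":"object","properties":{"rows":{"type":"array","items":{"type":"object","properties":{"x":{"type":"number"},"y":{"type":"number"},"z":{"type":"number"},"roll":{"type":"number"},"claw":{"type":"number"}}}},"grip_force":{"type":"number"}},"required":["rows"]}

```bash
mkdir -p pics; ls; python3 - <<'E'
from rig import arm
import cv2,numpy as np
for c in("scene","top"):
    f=arm.grab_frame(c); cv2.imwrite(f"pics/{c}0.png",f[:,:,::-1])
    p=arm.camera_params(c);print(c,p)
for c in("scene","top"):
  for t in["tray","bookend","bookend_tab","case_orange","case_green","case_grey","case_blue","case_yellow"]:
    print(c,t,[(np.round(d["at"],3).tolist(),round(d["p"],2)) for d in arm.tip_of(c,t)][:3])
o=arm.get_obs();print(o)
E
```

```text
pics
scene {'mtx': array([[382.16712967,   0.        , 276.72989658],
       [  0.        , 382.16712967, 209.69368353],
       [  0.        ,   0.        ,   1.        ]]), 'rvec': array([ 0.81428793,  2.69555404, -0.93382235]), 'tvec': array([ 0.51968074, -0.17830879,  0.98183555])}
top {'mtx': array([[454.39630317,   0.        , 276.19445668],
       [  0.        , 454.39630317, 206.47876261],
       [  0.        ,   0.        ,   1.        ]]), 'rvec': array([ 2.13095934, -2.11096692,  0.15032272]), 'tvec': array([-0.04158821,  0.57559658,  1.10949683])}
scene tray [([0.375, -0.305, 0.003], 0.39)]
scene bookend [([0.568, -0.037, 0.001], 0.52), ([0.371, -0.307, -0.0], 0.21)]
scene bookend_tab []
scene case_orange [([0.571, 0.082, 0.006], 0.73)]
scene case_green [([0.727, -0.245, 0.002], 0.65), ([0.57, 0.086, 0.009], 0.58), ([0.571, 0.054, 0.0], 0.57)]
scene case_grey [([0.568, 0.016, 0.002], 0.55), ([0.783, -0.063, 0.0], 0.38)]
scene case_blue [([0.399, 0.019, -0.0], 0.76), ([0.57, -0.015, 0.004], 0.58), ([0.743, 0.207, -0.004], 0.47)]
scene case_yellow [([0.491, 0.324, 0.006], 0.
[... 384 characters left out ...]
0.9, 'joint_positions': array([-7.62595211e+01,  3.01749927e+00,  9.24092872e+01, -2.31515356e-03,
        8.45667969e+01, -6.81701088e+00]), 'joint_velocities': array([-0.0284895 , -0.06929699,  0.04148769,  0.00416077,  0.03555774,
        0.00679238]), 'joint_torque': array([-2.07237012e-03, -3.93686807e+01, -3.70467639e+01, -2.90685002e-04,
        3.17856475e-04,  1.29071239e-05]), 'position': array([ 0.21947163, -0.58521099,  0.23135722]), 'orientation': array([1.79993902e+02, 3.05012292e-03, 2.05577087e+01]), 'contact_force': array([-0.32671253,  0.30200485,  0.51752832]), 'torque': array([-0.00481755,  0.00402218, -0.03859322]), 'gripper_force': 0.0, 'grip_width': 0.9988150572826546}
```

View pics/top0.png

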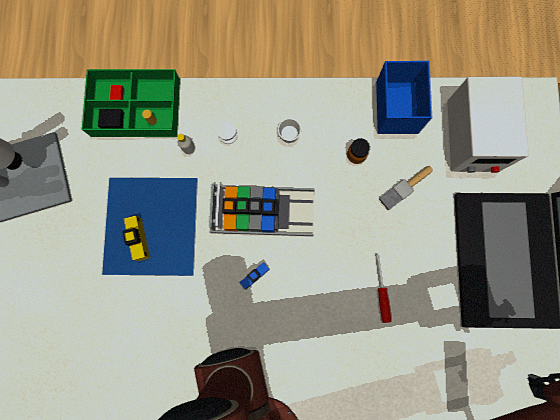

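View pics/scene0.png

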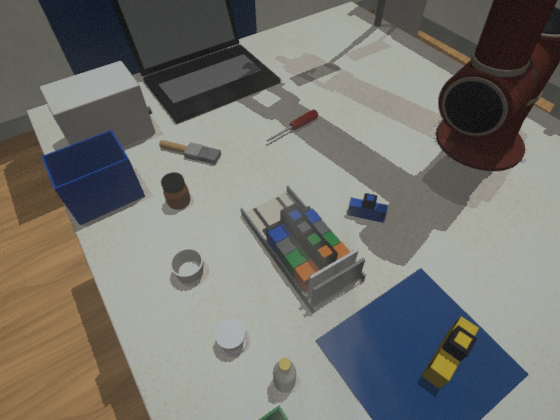

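The row from left (+y end plate) to right is orange, green, grey, blue, bookend. In the top view the row spans u 222–290 at v≈207, and yellow is at (135,237) on the mat. The small blue case at (255,275) is a decoy. Yellow therefore goes between orange and green. Next I'll rectify the images for accurate poses.

```bash
cat > h.py <<'E'
from rig import arm
import cv2,numpy as np
P=arm.camera_params("top");K=P["mtx"];R=cv2.Rodrigues(P["rvec"])[0];t=P["tvec"]
C=-R.T@t
def Hm(z,x1,y1,s): # rect px (u,v) -> image ; world x=x1-v*s, y=y1-u*s
    M=K@np.c_[R[:,0],R[:,1],R[:,2]*z+t]
    return M@np.array([[0,-s,x1],[-s,0,y1],[0,0,1.]])
def rect(f,z,x1,y1,s,w,h):
    return cv2.warpPerspective(f,Hm(z,x1,y1,s),(w,h),flags=cv2.INTER_CUBIC|cv2.WARP_INVERSE_MAP)
def toworld(uv,z):
    M=np.linalg.inv(K@np.c_[R[:,0],R[:,1],R[:,2]*z+t])
    return cv2.perspectiveTransform(np.float64(uv).reshape(-1,1,2),M).reshape(-1,2)
HSV={"orange":((7,150,90),(19,255,255)),"yellow":((22,140,70),(34,255,255)),"green":((45,100,50),(80,255,255)),"blue":((100,140,120),(125,255,255))}
E
python3 - <<'E'
from h import *
print("cam",C)
f=arm.grab_frame("top")
a=rect(f,.054,.66,.13,.0004,560,480)
b=rect(f,.053,.58,.40,.0004,500,480)
cv2.imwrite("pics/r1.png",a[:,:,::-1]);cv2.imwrite("pics/r2.png",b[:,:,::-1])
E
```

```text
cam [ 0.38196078 -0.06833142  1.18889066]
```

View pics/r1.png

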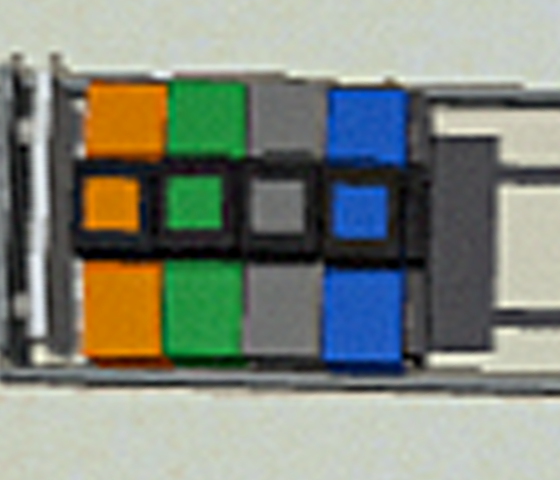

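View pics/r2.png

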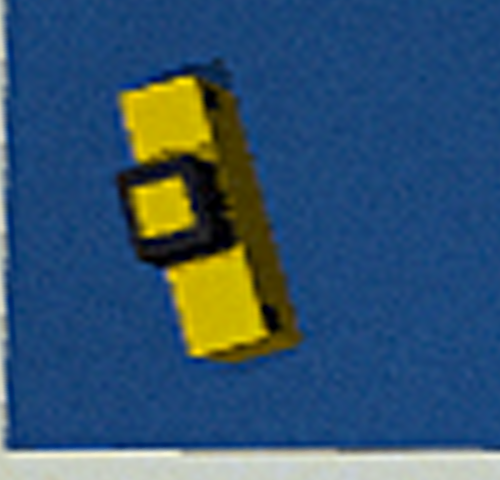

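The rectified row view shows the tray turned about -0.9°: orange is u 84–165, green u 165–245, blue u 325–405. Yellow's body top is centred at (194,215) and turned about +15.7°. I'll refine these while starting the approach.

```bash
cat >> h.py <<'E'
def cents(f,x1=.66,y1=.2,names=("orange","green","blue","yellow"),s=.0004,w=750,h=480,n=3):
    out={}
    for z in(.054,.086):
        hsv=cv2.cvtColor(rect(f,z,x1,y1,s,w,h),cv2.COLOR_RGB2HSV)
        for c in names:
            m=cv2.inRange(hsv,*map(np.array,HSV[c]))
            k,l,st,ce=cv2.connectedComponentsWithStats(m)
            for i in sorted(range(1,k),key=lambda i:-st[i,4])[:n]:
                if st[i,4]<1200: continue
                r=cv2.minAreaRect(np.argwhere(l==i)[:,::-1].astype(np.float32))
                out[c,z,i]=(round(x1-ce[i,1]*s,4),round(y1-ce[i,0]*s,4),int(st[i,4]),np.round(np.array(r[1])*s*1000,1).tolist(),round(r[2],1))
    return out
E
python3 - <<'E'
from h import *
fs=np.mean([arm.grab_frame("top") for _ in range(4)],axis=0).astype(np.uint8)
for k,v in cents(fs,names=("orange","green","blue")).items():print(k,v)
for k,v in cents(fs,.58,.40,("yellow",),w=500).items():print(k,v)
E
```

```text
('orange', 0.054, 3) (np.float64(0.5353), np.float64(0.0813), 7687, [36.1, 42.5], 1.1)
('orange', 0.054, 1) (np.float64(0.612), np.float64(0.08), 6043, [33.2, 31.5], 3.5)
('orange', 0.054, 2) (np.float64(0.5785), np.float64(0.0857), 3028, [22.4, 22.8], 90.0)
('green', 0.054, 3) (np.float64(0.5366), np.float64(0.0494), 7674, [32.6, 39.0], 0.6)
('green', 0.054, 1) (np.float64(0.6125), np.float64(0.0476), 5973, [31.7, 31.8], 0.9)
('green', 0.054, 2) (np.float64(0.5792), np.float64(0.0527), 3159, [23.6, 22.0], 0.0)
('blue', 0.054, 11) (np.float64(0.5127), np.float64(0.1857), 14557, [30.0, 107.6], 0.0)
('blue', 0.054, 15) (np.float64(0.5336), np.float64(-0.0146), 6975, [31.6, 36.1], 1.9)
('blue', 0.054, 4) (np.float64(0.6098), np.float64(0.1876), 6526, [72.4, 30.0], 90.0)
('orange', 0.086, 3) (np.float64(0.531), np.float64(0.077), 7270, [35.3, 41.3], 1.2)
('orange', 0.086, 1) (np.float64(0.6055), np.float64(0.0758), 5720, [32.1, 30.6], 2.9)
('orange', 0.086, 2) (np.float64(0.573), np.float64(0.0814), 2856, [21.6, 22.0], 90.0)
('green', 0.086, 3) (np.float64(0.5323), np.float64(0.0461), 72
[... 282 characters left out ...]

('blue', 0.086, 3) (np.float64(0.603), np.float64(0.185), 8593, [74.8, 36.8], 90.0)
('blue', 0.086, 18) (np.float64(0.5293), np.float64(-0.0162), 6584, [31.0, 34.9], 1.1)
('yellow', 0.054, 2) (np.float64(0.4674), np.float64(0.3076), 12065, [105.1, 43.6], 74.2)
('yellow', 0.054, 1) (np.float64(0.5314), np.float64(0.3317), 6407, [37.3, 34.6], 76.3)
('yellow', 0.054, 3) (np.float64(0.497), np.float64(0.3349), 3173, [22.7, 24.4], 74.6)
('yellow', 0.086, 2) (np.float64(0.465), np.float64(0.297), 11392, [102.1, 42.4], 74.3)
('yellow', 0.086, 1) (np.float64(0.5271), np.float64(0.3204), 6051, [36.1, 33.5], 76.3)
('yellow', 0.086, 3) (np.float64(0.4938), np.float64(0.3235), 3005, [22.2, 23.6], 74.9)
```

Call:
step_arm(rows=[{"x": 0.03,"y": 0.06,"z": 0.0,"roll": 0.15,"claw": 1},{"x": 0.06,"y": 0.12,"roll": 0.3,"claw": 1},{"x": 0.09,"y": 0.18,"roll": 0.45,"claw": 1},{"x": 0.12,"y": 0.24,"roll": 0.6,"claw": 1},{"x": 0.15,"y": 0.3,"roll": 0.75,"claw": 1},{"x": 0.18,"y": 0.36,"roll": 0.9,"claw": 1},{"x": 0.21,"y": 0.42,"roll": 1.05,"claw": 1},{"x": 0.25,"y": 0.48,"roll": 1.15,"claw": 1},{"x": 0.3,"y": 0.55,"roll": 1.195,"claw": 1},{"x": 0.34,"y": 0.62,"roll": 1.195,"claw": 1}])

```text
validation failed for argument at $.ro...
```

Call:
step_arm(rows=[{"x": 0.03,"y": 0.06,"z": 0,"roll": 0.15,"claw": 1},{"x": 0.06,"y": 0.12,"z": 0,"roll": 0.3,"claw": 1},{"x": 0.09,"y": 0.18,"z": 0,"roll": 0.45,"claw": 1},{"x": 0.12,"y": 0.24,"z": 0,"roll": 0.6,"claw": 1},{"x": 0.15,"y": 0.3,"z": 0,"roll": 0.75,"claw": 1},{"x": 0.18,"y": 0.36,"z": 0,"roll": 0.9,"claw": 1},{"x": 0.21,"y": 0.42,"z": 0,"roll": 1.05,"claw": 1},{"x": 0.25,"y": 0.48,"z": 0,"roll": 1.15,"claw": 1},{"x": 0.3,"y": 0.55,"z": 0,"roll": 1.196,"claw": 1},{"x": 0.34,"y": 0.6,"z": 0,"roll": 1.196,"claw": 1}], grip_force=40)

```text
time_s: 2.15
position: [0.4549, -0.1423, 0.2318]
orientation: [179.9, 0.0, 89.1]
contact_force: [-0.2, -0.1, -0.1]
grip_width: 1.0
gripper_force: 0.0
```

Call:
step_arm(rows=[{"x": 0.024,"y": 0.04,"z": 0,"roll": 0,"claw": 1},{"x": 0.048,"y": 0.08,"z": 0,"roll": 0,"claw": 1},{"x": 0.072,"y": 0.12,"z": 0,"roll": 0,"claw": 1},{"x": 0.096,"y": 0.16,"z": 0,"roll": 0,"claw": 1},{"x": 0.118,"y": 0.191,"z": 0,"roll": 0,"claw": 1},{"x": 0.118,"y": 0.191,"z": -0.03,"roll": 0,"claw": 1},{"x": 0.118,"y": 0.191,"z": -0.07,"roll": 0,"claw": 1},{"x": 0.118,"y": 0.191,"z": -0.1,"roll": 0,"claw": 1},{"x": 0.118,"y": 0.191,"z": -0.1,"roll": 0,"claw": 1}])

```text
time_s: 3.05
position: [0.5684, 0.0471, 0.1256]
orientation: [-179.4, -0.0, 89.1]
contact_force: [-0.7, 0.3, -0.1]
grip_width: 1.001
gripper_force: 0.0
```

Call:
step_arm(rows=[{"x": 0.002,"y": 0.001,"z": -0.02,"roll": 0,"claw": 1},{"x": 0.002,"y": 0.001,"z": -0.04,"roll": 0,"claw": 1},{"x": 0.002,"y": 0.001,"z": -0.06,"roll": 0,"claw": 1},{"x": 0.002,"y": 0.001,"z": -0.06,"roll": 0,"claw": 1},{"x": 0.002,"y": 0.001,"z": -0.06,"roll": 0,"claw": 1}])

```text
time_s: 3.55
position: [0.5751, 0.0476, 0.073]
orientation: [179.9, 0.0, 89.1]
contact_force: [0.3, 0.2, -0.1]
grip_width: 1.0
gripper_force: 0.0
```

Call:
step_arm(rows=[{"x": -0.002,"y": 0.0015,"z": -0.013,"roll": 0,"claw": 1},{"x": -0.002,"y": 0.0015,"z": -0.013,"roll": 0,"claw": 1},{"x": -0.002,"y": 0.0015,"z": -0.013,"roll": 0,"claw": 0.35},{"x": -0.002,"y": 0.0015,"z": -0.013,"roll": 0,"claw": 0.35},{"x": -0.002,"y": 0.0015,"z": -0.013,"roll": 0,"claw": 0.35},{"x": -0.002,"y": 0.0015,"z": -0.013,"roll": 0,"claw": 0.35},{"x": -0.002,"y": 0.0015,"z": -0.013,"roll": 0,"claw": 0.35},{"x": -0.002,"y": 0.0015,"z": -0.013,"roll": 0,"claw": 0.35}])

```text
time_s: 4.35
position: [0.5727, 0.0492, 0.0588]
orientation: [179.9, 0.0, 89.1]
contact_force: [-0.0, 0.8, 2.7]
grip_width: 0.417
gripper_force: 41.9
```

Call:
step_arm(rows=[{"x": 0,"y": -0.002,"z": 0,"roll": 0,"claw": 0.35},{"x": 0,"y": -0.004,"z": 0,"roll": 0,"claw": 0.35},{"x": 0,"y": -0.006,"z": 0,"roll": 0,"claw": 0.35},{"x": 0,"y": -0.009,"z": 0,"roll": 0,"claw": 0.35},{"x": 0,"y": -0.012,"z": 0,"roll": 0,"claw": 0.35},{"x": 0,"y": -0.015,"z": 0,"roll": 0,"claw": 0.35},{"x": 0,"y": -0.018,"z": 0,"roll": 0,"claw": 0.35}])

```text
time_s: 5.05
position: [0.5726, 0.0343, 0.0589]
orientation: [179.9, -0.4, 89.0]
contact_force: [0.4, 11.8, 3.9]
grip_width: 0.413
gripper_force: 42.2
```

Call:
step_arm(rows=[{"x": -0.0005,"y": -0.003,"z": 0,"roll": 0,"claw": 0.35},{"x": -0.0005,"y": -0.006,"z": 0,"roll": 0,"claw": 0.35},{"x": -0.0005,"y": -0.009,"z": 0,"roll": 0,"claw": 0.35},{"x": -0.0005,"y": -0.012,"z": 0,"roll": 0,"claw": 0.35},{"x": -0.0005,"y": -0.015,"z": 0,"roll": 0,"claw": 0.35},{"x": -0.0005,"y": -0.018,"z": 0,"roll": 0,"claw": 0.35},{"x": -0.0005,"y": -0.0195,"z": 0,"roll": 0,"claw": 0.35},{"x": -0.0005,"y": -0.0195,"z": 0,"roll": 0,"claw": 0.35},{"x": -0.0005,"y": -0.0195,"z": 0,"roll": 0,"claw": 0.35}])

```text
time_s: 5.95
position: [0.5722, 0.0145, 0.0589]
orientation: [179.9, -0.3, 89.0]
contact_force: [1.0, 10.0, 3.7]
grip_width: 0.413
gripper_force: 42.2
```

Call:
step_arm(rows=[{"x": 0,"y": -0.0015,"z": 0,"roll": 0,"claw": 0.35},{"x": 0,"y": -0.003,"z": 0,"roll": 0,"claw": 0.35},{"x": 0,"y": -0.003,"z": 0,"roll": 0,"claw": 0.35},{"x": 0,"y": -0.003,"z": 0,"roll": 0,"claw": 0.35}])

```text
time_s: 6.35
position: [0.5721, 0.0116, 0.0589]
orientation: [180.0, -0.3, 89.0]
contact_force: [0.6, 11.3, 4.7]
grip_width: 0.413
gripper_force: 42.2
```

Call:
step_arm(rows=[{"x": 0,"y": 0.0025,"z": 0,"roll": 0,"claw": 0.35},{"x": 0,"y": 0.0025,"z": 0,"roll": 0,"claw": 0.35},{"x": 0,"y": 0.0025,"z": 0,"roll": 0,"claw": 1},{"x": 0,"y": 0.0025,"z": 0,"roll": 0,"claw": 1},{"x": 0,"y": 0.0025,"z": 0,"roll": 0,"claw": 1},{"x": 0,"y": 0.0025,"z": 0.03,"roll": 0,"claw": 1},{"x": 0,"y": 0.0025,"z": 0.07,"roll": 0,"claw": 1},{"x": -0.01,"y": 0.0425,"z": 0.09,"roll": 0.1,"claw": 1},{"x": -0.02,"y": 0.0825,"z": 0.09,"roll": 0.2,"claw": 1},{"x": -0.03,"y": 0.125,"z": 0.09,"roll": 0.28,"claw": 1}])

```text
time_s: 7.35
position: [0.5421, 0.1343, 0.1496]
orientation: [179.9, 0.0, 105.2]
contact_force: [0.9, 0.3, -0.7]
grip_width: 0.998
gripper_force: 0.0
```

Call:
step_arm(rows=[{"x": -0.012,"y": 0.047,"z": 0,"roll": 0,"claw": 1},{"x": -0.024,"y": 0.094,"z": 0,"roll": 0,"claw": 1},{"x": -0.036,"y": 0.141,"z": 0,"roll": 0,"claw": 1},{"x": -0.048,"y": 0.188,"z": 0,"roll": 0,"claw": 1},{"x": -0.048,"y": 0.188,"z": 0,"roll": 0,"claw": 1},{"x": -0.048,"y": 0.188,"z": -0.02,"roll": 0,"claw": 1},{"x": -0.048,"y": 0.188,"z": -0.04,"roll": 0,"claw": 1},{"x": -0.048,"y": 0.188,"z": -0.06,"roll": 0,"claw": 1},{"x": -0.048,"y": 0.188,"z": -0.06,"roll": 0,"claw": 1},{"x": -0.048,"y": 0.188,"z": -0.06,"roll": 0,"claw": 1}])

```text
time_s: 8.35
position: [0.4937, 0.321, 0.088]
orientation: [-179.9, 0.0, 105.1]
contact_force: [-0.4, -0.5, 0.4]
grip_width: 1.001
gripper_force: 0.0
```

```bash
python3 - <<'E'
from h import *
f=arm.grab_frame("top")
for k,v in cents(f,names=("orange","green","blue")).items():print(k,v)
cv2.imwrite("pics/r3.png",rect(f,.086,.66,.13,.0004,560,480)[:,:,::-1])
print(arm.get_obs()["position"])
E
```

```text
('orange', 0.054, 3) (np.float64(0.5365), np.float64(0.0808), 7733, [34.8, 48.0], 1.5)
('orange', 0.054, 1) (np.float64(0.6103), np.float64(0.0785), 6769, [60.4, 36.4], 90.0)
('orange', 0.054, 2) (np.float64(0.5786), np.float64(0.0858), 3048, [22.9, 22.3], 1.6)
('green', 0.054, 3) (np.float64(0.5371), np.float64(0.0121), 7663, [40.4, 32.4], 90.0)
('green', 0.054, 1) (np.float64(0.6127), np.float64(0.0106), 6098, [33.3, 32.1], 1.1)
('green', 0.054, 2) (np.float64(0.5794), np.float64(0.0143), 3161, [22.0, 24.0], 90.0)
('blue', 0.054, 1) (np.float64(0.5566), np.float64(0.1856), 32021, [180.0, 30.0], 90.0)
('blue', 0.054, 4) (np.float64(0.5327), np.float64(-0.052), 7298, [31.6, 37.6], -0.0)
('blue', 0.054, 2) (np.float64(0.6092), np.float64(-0.0536), 5811, [29.6, 32.0], 90.0)
('orange', 0.086, 3) (np.float64(0.5321), np.float64(0.0766), 7324, [33.9, 46.4], 1.4)
('orange', 0.086, 1) (np.float64(0.6039), np.float64(0.0744), 6380, [36.3, 57.5], 2.7)
('orange', 0.086, 2) (np.float64(0.573), np.float64(0.0814), 2878, [22.4, 21.5], 1.6)
('green', 0.086, 3) (np.float64(0.5327), np.float64(0.0098), 7262, [39.2, 31.6], 90.0)
('green', 0.086, 1) (np.float64(0.6062), np.float64(0.0084), 5765, [32.1, 31.2], 1.3)
('green', 0.086, 2) (np.float64(0.5737), np.float64(0.012), 2986, [23.2, 21.6], 0.0)
('blue', 0.086, 1) (np.float64(0.553), np.float64(0.1823), 37789, [36.8, 172.4], 0.0)
('blue', 0.086, 4) (np.float64(0.5285), np.float64(-0.0525), 6883, [30.8, 36.7], 0.8)
('blue', 0.086, 2) (np.float64(0.6028), np.float64(-0.054), 5497, [28.8, 31.2], 90.0)
[0.49436723 0.32147878 0.08908837]
```

View pics/r3.png

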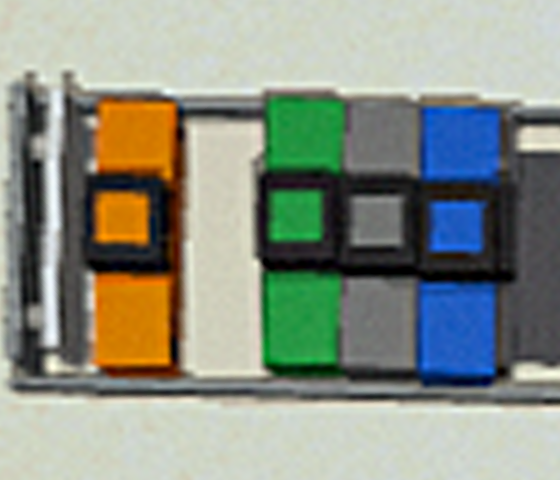

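The gap between orange and green is open at 37.4 mm (orange block at u≈127, green at u≈300), and nothing is tilted. The gap centre is at y≈0.0467. Now I'll grip yellow.

Call:
step_arm(rows=[{"x": 0,"y": 0.002,"z": -0.015,"roll": 0,"claw": 1},{"x": 0,"y": 0.002,"z": -0.028,"roll": 0,"claw": 1},{"x": 0,"y": 0.002,"z": -0.028,"roll": 0,"claw": 1},{"x": 0,"y": 0.002,"z": -0.028,"roll": 0,"claw": 1},{"x": 0,"y": 0.002,"z": -0.028,"roll": 0,"claw": 0.35},{"x": 0,"y": 0.002,"z": -0.028,"roll": 0,"claw": 0.35},{"x": 0,"y": 0.002,"z": -0.028,"roll": 0,"claw": 0.35},{"x": 0,"y": 0.002,"z": -0.028,"roll": 0,"claw": 0.35},{"x": 0,"y": 0.002,"z": -0.028,"roll": 0,"claw": 0.35},{"x": 0,"y": 0.002,"z": -0.028,"roll": 0,"claw": 0.35}])

```text
time_s: 9.4
position: [0.4942, 0.324, 0.0609]
orientation: [179.9, -0.0, 105.1]
contact_force: [0.4, 0.1, 2.1]
grip_width: 0.412
gripper_force: 42.9
```

Call:
step_arm(rows=[{"x": 0,"y": 0,"z": 0.015,"roll": 0,"claw": 0.35},{"x": 0,"y": 0,"z": 0.05,"roll": 0,"claw": 0.35},{"x": 0,"y": 0,"z": 0.09,"roll": 0,"claw": 0.35},{"x": 0.006,"y": -0.02,"z": 0.11,"roll": -0.03,"claw": 0.35},{"x": 0.018,"y": -0.06,"z": 0.11,"roll": -0.08,"claw": 0.35},{"x": 0.03,"y": -0.105,"z": 0.11,"roll": -0.14,"claw": 0.35},{"x": 0.043,"y": -0.15,"z": 0.11,"roll": -0.2,"claw": 0.35},{"x": 0.056,"y": -0.195,"z": 0.11,"roll": -0.25,"claw": 0.35},{"x": 0.069,"y": -0.24,"z": 0.11,"roll": -0.279,"claw": 0.35},{"x": 0.0793,"y": -0.277,"z": 0.11,"roll": -0.279,"claw": 0.35}])

```text
time_s: 10.4
position: [0.5728, 0.0444, 0.1704]
orientation: [-180.0, 0.0, 89.1]
contact_force: [-0.1, 1.0, -2.7]
grip_width: 0.412
gripper_force: 42.2
```

Call:
step_arm(rows=[{"x": 0,"y": 0,"z": 0,"roll": 0,"claw": 0.35},{"x": 0,"y": 0,"z": 0,"roll": 0,"claw": 0.35},{"x": 0,"y": 0,"z": 0,"roll": 0,"claw": 0.35}])

```text
time_s: 10.7
position: [0.5724, 0.0476, 0.1701]
orientation: [-179.9, -0.0, 89.2]
contact_force: [-0.1, -0.3, -2.8]
grip_width: 0.415
gripper_force: 42.3
```

```bash
python3 - <<'E'
from h import *
a=arm.grab_frame("top");b=arm.grab_frame("scene")
cv2.imwrite("pics/h.png",np.vstack([cv2.resize(a[150:270,160:340],(540,300))[::1],cv2.resize(b[150:320,200:400],(540,300))])[:,:,::-1])
o=arm.get_obs();print(o["position"],o["orientation"],o["contact_force"])
E
```

```text
[0.57255441 0.04798068 0.17017804] [-1.79970171e+02 -1.31367986e-02  8.92391265e+01] [-0.39925093  1.00562989 -2.97276776]
```

View pics/h.png

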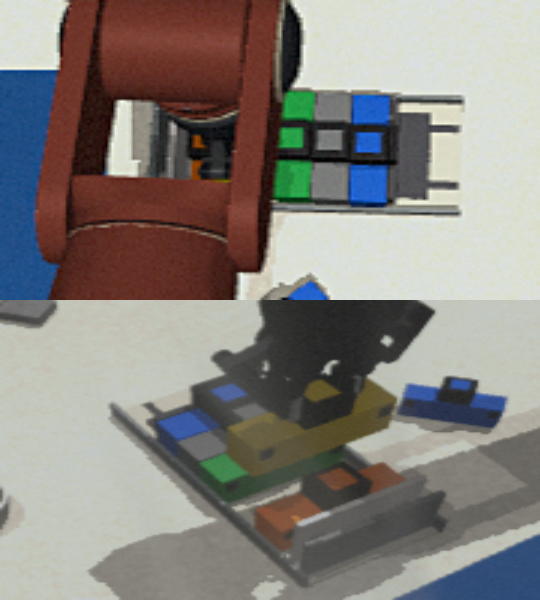

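Yellow hangs level over the gap, just behind orange at (330,490) in the lower picture. I'll lower it slowly and watch the forces.

Call:
step_arm(rows=[{"x": 0.0005,"y": -0.0008,"z": -0.01,"roll": 0,"claw": 0.35},{"x": 0.0005,"y": -0.0008,"z": -0.02,"roll": 0,"claw": 0.35},{"x": 0.0005,"y": -0.0008,"z": -0.026,"roll": 0,"claw": 0.35},{"x": 0.0005,"y": -0.0008,"z": -0.032,"roll": 0,"claw": 0.35},{"x": 0.0005,"y": -0.0008,"z": -0.038,"roll": 0,"claw": 0.35},{"x": 0.0005,"y": -0.0008,"z": -0.044,"roll": 0,"claw": 0.35},{"x": 0.0005,"y": -0.0008,"z": -0.044,"roll": 0,"claw": 0.35}])

```text
time_s: 11.5
position: [0.5728, 0.046, 0.125]
orientation: [-179.9, -0.0, 89.1]
contact_force: [-0.6, 0.3, -2.8]
grip_width: 0.416
gripper_force: 42.2
```

Call:
step_arm(rows=[{"x": 0,"y": 0.0007,"z": -0.006,"roll": 0,"claw": 0.35},{"x": 0,"y": 0.0007,"z": -0.012,"roll": 0,"claw": 0.35},{"x": 0,"y": 0.0007,"z": -0.017,"roll": 0,"claw": 0.35},{"x": 0,"y": 0.0007,"z": -0.022,"roll": 0,"claw": 0.35},{"x": 0,"y": 0.0007,"z": -0.022,"roll": 0,"claw": 0.35}])

```text
time_s: 12.0
position: [0.5728, 0.0467, 0.1031]
orientation: [-179.9, -0.0, 89.1]
contact_force: [-0.9, 0.2, -2.5]
grip_width: 0.412
gripper_force: 42.3
```

Nothing is touching so far, so I'll continue down to the lip level at z≈24 mm.

Call:
step_arm(rows=[{"x": 0,"y": 0,"z": -0.006,"roll": 0,"claw": 0.35},{"x": 0,"y": 0,"z": -0.012,"roll": 0,"claw": 0.35},{"x": 0,"y": 0,"z": -0.018,"roll": 0,"claw": 0.35},{"x": 0,"y": 0,"z": -0.022,"roll": 0,"claw": 0.35},{"x": 0,"y": 0,"z": -0.025,"roll": 0,"claw": 0.35},{"x": 0,"y": 0,"z": -0.025,"roll": 0,"claw": 0.35}])

```text
time_s: 12.6
position: [0.5731, 0.0467, 0.0786]
orientation: [-179.9, -0.0, 89.1]
contact_force: [0.1, 0.4, -3.8]
grip_width: 0.415
gripper_force: 42.3
```

Call:
step_arm(rows=[{"x": 0,"y": 0,"z": -0.005,"roll": 0,"claw": 0.35},{"x": 0,"y": 0,"z": -0.01,"roll": 0,"claw": 0.35},{"x": 0,"y": 0,"z": -0.014,"roll": 0,"claw": 0.35},{"x": 0,"y": 0,"z": -0.016,"roll": 0,"claw": 0.35},{"x": 0,"y": 0,"z": -0.017,"roll": 0,"claw": 0.35},{"x": 0,"y": 0,"z": -0.017,"roll": 0,"claw": 0.35}])

```text
time_s: 13.2
position: [0.5734, 0.0467, 0.0621]
orientation: [-180.0, -0.0, 89.1]
contact_force: [-1.4, -0.4, -2.7]
grip_width: 0.411
gripper_force: 42.1
```

Call:
step_arm(rows=[{"x": 0,"y": 0,"z": -0.0005,"roll": 0,"claw": 0.35},{"x": 0,"y": 0,"z": -0.001,"roll": 0,"claw": 0.35},{"x": 0,"y": 0,"z": -0.0015,"roll": 0,"claw": 0.35},{"x": 0,"y": 0,"z": -0.0015,"roll": 0,"claw": 0.35}])

```text
time_s: 13.6
position: [0.5734, 0.0467, 0.0619]
orientation: [-179.9, 0.0, 89.1]
contact_force: [-6.2, -0.4, 5.0]
grip_width: 0.412
gripper_force: 43.1
```

Yellow is standing on the floor (+5 N up). I'll release, rise and go behind the bookend with the fingers closed.

Call:
step_arm(rows=[{"x": 0,"y": 0,"z": 0.001,"roll": 0,"claw": 0.35},{"x": 0,"y": 0,"z": 0.001,"roll": 0,"claw": 1},{"x": 0,"y": 0,"z": 0.001,"roll": 0,"claw": 1},{"x": 0,"y": 0,"z": 0.001,"roll": 0,"claw": 1},{"x": 0,"y": 0,"z": 0.001,"roll": 0,"claw": 1},{"x": 0,"y": 0,"z": 0.03,"roll": 0,"claw": 1},{"x": 0,"y": 0,"z": 0.07,"roll": 0,"claw": 1},{"x": 0,"y": -0.04,"z": 0.08,"roll": 0,"claw": 0.5},{"x": 0,"y": -0.085,"z": 0.08,"roll": 0,"claw": 0},{"x": -0.001,"y": -0.13,"z": 0.08,"roll": 0,"claw": 0}])

```text
time_s: 14.6
position: [0.5733, -0.0846, 0.1422]
orientation: [179.8, 0.0, 89.2]
contact_force: [1.0, -0.2, -0.8]
grip_width: 0.519
gripper_force: 0.0
```

Call:
step_arm(rows=[{"x": -0.001,"y": -0.022,"z": 0,"roll": 0,"claw": 0},{"x": -0.001,"y": -0.022,"z": 0,"roll": 0,"claw": 0},{"x": -0.001,"y": -0.022,"z": 0,"roll": 0,"claw": 0},{"x": -0.001,"y": -0.022,"z": 0,"roll": 0,"claw": 0}])

```text
time_s: 15.0
position: [0.5716, -0.1044, 0.1407]
orientation: [-180.0, -0.0, 89.2]
contact_force: [-0.0, -0.8, -0.5]
grip_width: -0.006
gripper_force: 0.0
```

```bash
python3 - <<'E'
from h import *
a=arm.grab_frame("top");b=arm.grab_frame("scene")
for k,v in cents(a,names=("orange","green","blue","yellow")).items():
  if k[1]==.086 and abs(v[0]-.573)<.006:print(k[0],v)
print([d["at"] for d in arm.tip_of("scene","bookend_tab")],[d["at"] for d in arm.tip_of("top","bookend_tab")])
cv2.imwrite("pics/i.png",np.vstack([cv2.resize(a[150:270,160:340],(540,300)),cv2.resize(b[150:320,200:400],(540,300))])[:,:,::-1])
o=arm.get_obs();print(o["position"],o["orientation"],o["contact_force"],o["grip_width"])
E
```

```text
orange (np.float64(0.5729), np.float64(0.0814), 2931, [22.8, 21.9], 1.9)
green (np.float64(0.5739), np.float64(0.0123), 2698, [21.6, 21.4], 2.0)
yellow (np.float64(0.5742), np.float64(0.0468), 3035, [21.6, 22.8], 90.0)
[[0.5712, -0.0703, 0.0689]] [[0.5671, -0.0705, 0.0684]]
[ 0.57158972 -0.10430006  0.14075201] [-1.79997378e+02 -6.39736651e-03  8.92293016e+01] [ 0.74040975  0.08508003 -0.08814362] -0.002124907229950978
```

View pics/i.png

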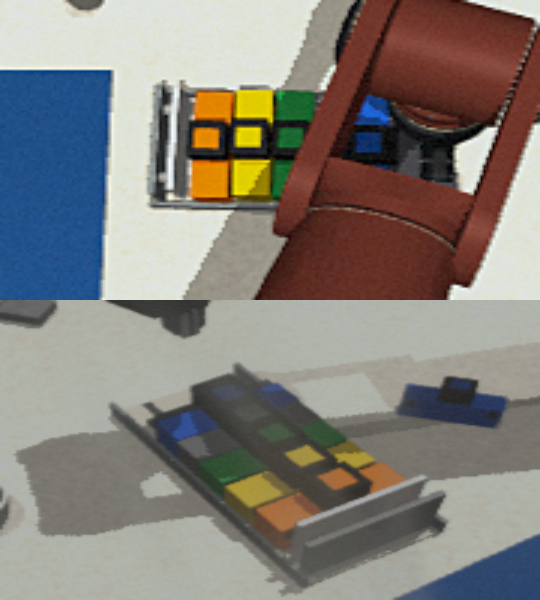

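Yellow stands level between orange and green, at the same height as its neighbours. The fingers are clear behind the bookend, so I'll descend and then push gently.

Call:
step_arm(rows=[{"x": 0,"y": 0,"z": -0.03,"roll": 0,"claw": 0},{"x": 0,"y": 0,"z": -0.06,"roll": 0,"claw": 0},{"x": 0,"y": 0,"z": -0.09,"roll": 0,"claw": 0},{"x": 0,"y": 0,"z": -0.09,"roll": 0,"claw": 0},{"x": 0,"y": 0.005,"z": -0.09,"roll": 0,"claw": 0},{"x": 0,"y": 0.01,"z": -0.09,"roll": 0,"claw": 0},{"x": 0,"y": 0.013,"z": -0.09,"roll": 0,"claw": 0},{"x": 0,"y": 0.013,"z": -0.09,"roll": 0,"claw": 0}])

```text
time_s: 16.0
position: [0.5726, -0.092, 0.0525]
orientation: [179.8, 0.0, 89.2]
contact_force: [0.3, 0.2, 0.5]
grip_width: 0.004
gripper_force: 0.0
```

Call:
step_arm(rows=[{"x": 0,"y": 0.001,"z": 0,"roll": 0,"claw": 0},{"x": 0,"y": 0.002,"z": 0,"roll": 0,"claw": 0},{"x": 0,"y": 0.003,"z": 0,"roll": 0,"claw": 0},{"x": 0,"y": 0.004,"z": 0,"roll": 0,"claw": 0},{"x": 0,"y": 0.005,"z": 0,"roll": 0,"claw": 0},{"x": 0,"y": 0.006,"z": 0,"roll": 0,"claw": 0}])

```text
time_s: 16.6
position: [0.5715, -0.0869, 0.0507]
orientation: [-180.0, 0.1, 89.2]
contact_force: [-0.3, -5.1, -1.3]
grip_width: 0.003
gripper_force: 2.5
```

Call:
step_arm(rows=[{"x": 0,"y": 0.001,"z": 0,"roll": 0,"claw": 0},{"x": 0,"y": 0.002,"z": 0,"roll": 0,"claw": 0},{"x": 0,"y": 0.003,"z": 0,"roll": 0,"claw": 0},{"x": 0,"y": 0.004,"z": 0,"roll": 0,"claw": 0},{"x": 0,"y": 0.005,"z": 0,"roll": 0,"claw": 0},{"x": 0,"y": 0.005,"z": 0,"roll": 0,"claw": 0}])

```text
time_s: 17.2
position: [0.5715, -0.0842, 0.0508]
orientation: [180.0, 0.3, 89.1]
contact_force: [-0.5, -10.3, -1.8]
grip_width: -0.002
gripper_force: 5.3
```

Call:
step_arm(rows=[{"x": 0,"y": 0.001,"z": 0,"roll": 0,"claw": 0},{"x": 0,"y": 0.002,"z": 0,"roll": 0,"claw": 0},{"x": 0,"y": 0.002,"z": 0,"roll": 0,"claw": 0}])

```text
time_s: 17.5
position: [0.5716, -0.0824, 0.0508]
orientation: [180.0, 0.3, 89.1]
contact_force: [-0.3, -11.5, -2.5]
grip_width: -0.002
gripper_force: 5.6
```

Call:
step_arm(rows=[{"x": 0,"y": 0.001,"z": 0,"roll": 0,"claw": 0},{"x": 0,"y": 0.002,"z": 0,"roll": 0,"claw": 0},{"x": 0,"y": 0.002,"z": 0,"roll": 0,"claw": 0}])

```text
time_s: 17.8
position: [0.5716, -0.0805, 0.0508]
orientation: [180.0, 0.3, 89.1]
contact_force: [0.6, -11.6, -3.1]
grip_width: -0.001
gripper_force: 5.8
```

Call:
step_arm(rows=[{"x": 0,"y": 0.001,"z": 0,"roll": 0,"claw": 0},{"x": 0,"y": 0.0015,"z": 0,"roll": 0,"claw": 0},{"x": 0,"y": 0.0015,"z": 0,"roll": 0,"claw": 0}])

```text
time_s: 18.1
position: [0.5717, -0.0791, 0.0508]
orientation: [180.0, 0.4, 89.1]
contact_force: [0.3, -12.4, -2.5]
grip_width: 0.002
gripper_force: 5.9
```

Call:
step_arm(rows=[{"x": 0,"y": 0.001,"z": 0,"roll": 0,"claw": 0},{"x": 0,"y": 0.0015,"z": 0,"roll": 0,"claw": 0},{"x": 0,"y": 0.0015,"z": 0,"roll": 0,"claw": 0}])

```text
time_s: 18.4
position: [0.5717, -0.0776, 0.0508]
orientation: [180.0, 0.4, 89.1]
contact_force: [0.5, -11.5, -2.4]
grip_width: -0.002
gripper_force: 5.9
```

Call:
step_arm(rows=[{"x": 0,"y": 0.001,"z": 0,"roll": 0,"claw": 0},{"x": 0,"y": 0.0015,"z": 0,"roll": 0,"claw": 0},{"x": 0,"y": 0.0015,"z": 0,"roll": 0,"claw": 0}])

```text
time_s: 18.7
position: [0.5717, -0.0761, 0.0508]
orientation: [180.0, 0.4, 89.1]
contact_force: [0.2, -12.7, -3.2]
grip_width: -0.001
gripper_force: 5.9
```

Call:
step_arm(rows=[{"x": 0,"y": 0.001,"z": 0,"roll": 0,"claw": 0},{"x": 0,"y": 0.0015,"z": 0,"roll": 0,"claw": 0},{"x": 0,"y": 0.0015,"z": 0,"roll": 0,"claw": 0}])

```text
time_s: 19.0
position: [0.5718, -0.0746, 0.0508]
orientation: [179.9, 0.4, 89.1]
contact_force: [0.6, -12.2, -2.4]
grip_width: 0.002
gripper_force: 5.9
```

Call:
step_arm(rows=[{"x": 0,"y": 0.001,"z": 0,"roll": 0,"claw": 0},{"x": 0,"y": 0.0015,"z": 0,"roll": 0,"claw": 0},{"x": 0,"y": 0.0015,"z": 0,"roll": 0,"claw": 0}])

```text
time_s: 19.3
position: [0.5718, -0.0731, 0.0508]
orientation: [179.9, 0.4, 89.1]
contact_force: [0.8, -12.1, -3.4]
grip_width: 0.004
gripper_force: 5.9
```

Call:
step_arm(rows=[{"x": 0,"y": 0.001,"z": 0,"roll": 0,"claw": 0},{"x": 0,"y": 0.0015,"z": 0,"roll": 0,"claw": 0},{"x": 0,"y": 0.0015,"z": 0,"roll": 0,"claw": 0}])

```text
time_s: 19.6
position: [0.5718, -0.0717, 0.0508]
orientation: [179.9, 0.4, 89.1]
contact_force: [0.7, -12.0, -2.8]
grip_width: -0.002
gripper_force: 6.1
```

Call:
step_arm(rows=[{"x": 0,"y": 0.001,"z": 0,"roll": 0,"claw": 0},{"x": 0,"y": 0.001,"z": 0,"roll": 0,"claw": 0},{"x": 0,"y": 0.001,"z": 0,"roll": 0,"claw": 0}])

```text
time_s: 19.9
position: [0.5719, -0.0709, 0.0508]
orientation: [179.9, 0.4, 89.1]
contact_force: [1.0, -12.8, -3.8]
grip_width: -0.0
gripper_force: 6.4
```

Call:
step_arm(rows=[{"x": 0,"y": 0.001,"z": 0,"roll": 0,"claw": 0},{"x": 0,"y": 0.001,"z": 0,"roll": 0,"claw": 0},{"x": 0,"y": 0.001,"z": 0,"roll": 0,"claw": 0}])

```text
time_s: 20.2
position: [0.5719, -0.0702, 0.0509]
orientation: [179.9, 0.4, 89.1]
contact_force: [0.5, -14.4, -2.4]
grip_width: -0.005
gripper_force: 6.9
```

Call:
step_arm(rows=[{"x": 0,"y": 0.0007,"z": 0,"roll": 0,"claw": 0},{"x": 0,"y": 0.0014,"z": 0,"roll": 0,"claw": 0},{"x": 0,"y": 0.0014,"z": 0,"roll": 0,"claw": 0},{"x": 0,"y": 0.0014,"z": 0,"roll": 0,"claw": 0}])

```text
time_s: 20.6
position: [0.5719, -0.0693, 0.0509]
orientation: [179.9, 0.5, 89.1]
contact_force: [1.2, -15.4, -3.1]
grip_width: -0.004
gripper_force: 7.7
```

Call:
step_arm(rows=[{"x": 0,"y": 0.0007,"z": 0,"roll": 0,"claw": 0},{"x": 0,"y": 0.0014,"z": 0,"roll": 0,"claw": 0},{"x": 0,"y": 0.0014,"z": 0,"roll": 0,"claw": 0},{"x": 0,"y": 0.0014,"z": 0,"roll": 0,"claw": 0}])

```text
time_s: 21.0
position: [0.5719, -0.0683, 0.0509]
orientation: [179.9, 0.5, 89.1]
contact_force: [1.5, -17.6, -4.5]
grip_width: -0.0
gripper_force: 8.5
```

Clamped at about 5 N: the push rose from 11.8 N to 17 N, with 3.3 mm of plate travel. Retreating slowly.

Call:
step_arm(rows=[{"x": 0,"y": -0.002,"z": 0,"roll": 0,"claw": 0},{"x": 0,"y": -0.004,"z": 0,"roll": 0,"claw": 0},{"x": 0,"y": -0.006,"z": 0,"roll": 0,"claw": 0},{"x": 0,"y": -0.012,"z": 0,"roll": 0,"claw": 0},{"x": 0,"y": -0.025,"z": 0,"roll": 0,"claw": 0},{"x": 0,"y": -0.03,"z": 0.03,"roll": 0,"claw": 0},{"x": 0,"y": -0.03,"z": 0.08,"roll": 0,"claw": 0},{"x": 0,"y": -0.06,"z": 0.12,"roll": 0,"claw": 0},{"x": -0.02,"y": -0.1,"z": 0.14,"roll": 0,"claw": 0},{"x": -0.04,"y": -0.14,"z": 0.14,"roll": 0,"claw": 0}])

```text
time_s: 22.0
position: [0.5335, -0.2062, 0.1965]
orientation: [179.5, 0.3, 89.2]
contact_force: [-0.5, -0.0, -0.5]
grip_width: -0.002
gripper_force: 0.0
```

Call:
step_arm(rows=[{"x": -0.02,"y": -0.045,"z": 0,"roll": 0,"claw": 0},{"x": -0.04,"y": -0.09,"z": 0,"roll": 0,"claw": 0},{"x": -0.06,"y": -0.13,"z": 0,"roll": 0,"claw": 0},{"x": -0.06,"y": -0.13,"z": 0,"roll": 0,"claw": 0},{"x": -0.06,"y": -0.13,"z": 0,"roll": 0,"claw": 0}])

```text
time_s: 22.5
position: [0.4708, -0.3346, 0.1908]
orientation: [180.0, -0.0, 89.0]
contact_force: [-0.3, 0.2, -0.3]
grip_width: 0.005
gripper_force: 0.0
```

```bash
python3 - <<'E'
from h import *
a=arm.grab_frame("top");b=arm.grab_frame("scene")
for k,v in cents(a,names=("orange","green","blue","yellow")).items():
  if k[1]==.086 and abs(v[0]-.573)<.007:print(k[0],v)
cv2.imwrite("pics/j.png",np.vstack([cv2.resize(rect(a,.086,.66,.13,.0004,560,480),(420,360)),cv2.resize(b[150:320,200:400],(420,240))[:240]])[:,:,::-1])
print(arm.get_obs()["position"])
E
```

```text
orange (np.float64(0.5733), np.float64(0.0941), 2895, [21.2, 22.4], 90.0)
green (np.float64(0.574), np.float64(0.0301), 2973, [23.2, 21.2], -0.0)
yellow (np.float64(0.5751), np.float64(0.0621), 3108, [22.0, 22.8], 90.0)
[ 0.47170172 -0.33305824  0.19070351]
```

View pics/j.png

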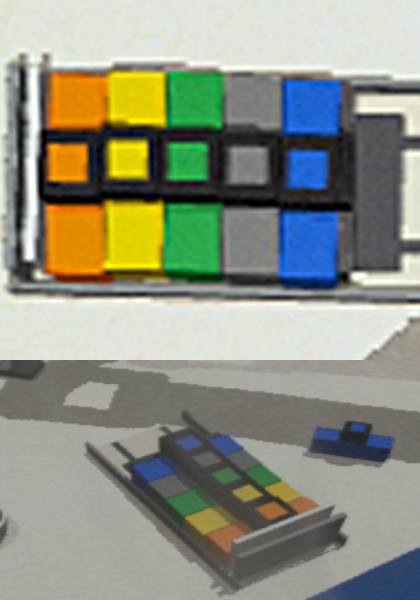

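The row is tight and level at a 32.0 mm pitch: orange, yellow, green, grey, blue, bookend. Nothing else has been disturbed, so I'm handing it in.

```bash
python3 -c "
from rig import arm
print(arm.sign_off())"
```

```text
the job is handed in; nothing more can be done
None
```

The yellow case stands on the tray floor between orange and green, the row is clamped at about 5 N (judged from the rise in push force), and the job is handed in at about 23 s.

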